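# Post a small parcel through the flap of a shop's parcel drop box

## Task

Post the small taped parcel that lies on the loading shelf of the blue parcel drop box: push the orange self-closing flap open with one finger and, while that finger keeps it open, push the parcel along the shelf with the other finger until it drops into the bin; then take your hand out so that the flap shuts. Only push: do not pinch or pick up the parcel and do not use it to shove the flap, whose edge would tear it. Leave the jar, the bottle and the tape roll where they stand.

Things in the scene. Friction and masses are not known exactly. Their poses are not given: they have to be found in the camera images.
- dropbox: Blue parcel drop box fixed to the counter, 380 mm wide (y), 300 mm deep (x), 278 mm high. Origin: centre of its underside, on the counter; x points from the front (robot's side) to the back, y to the left as seen from the front, z up. Front part (x -150 to -20 mm): cabinet with a flat steel top, the loading shelf, 100 mm above the counter. Behind it: the bin under a clear hood.
- shelf_edge (a point): Middle of the loading shelf's inner edge, at shelf height (100 mm up, drop box x = -20 mm); axes as the drop box. Beyond this sheer edge is the bin. The hood's open face starts here and leans back 15 degrees from vertical: 320 mm wide between two blue posts 30 mm wide, 156 mm high up the slope to a blue cross bar, filled by the flap.
- bin_floor (a point): Middle of the bin's floor, 10 mm above the counter. The bin is 164 mm (x) by 368 mm (y), directly behind the shelf edge.
- flap_hinge (a point): Middle of the flap's level hinge line along its upper edge: 40 mm behind the shelf edge and 150 mm above the shelf; axes as the drop box.
- flap (a joint): Orange flap 310 mm wide, 152 mm long, 4 mm thick, hung on its upper edge; the lower edge is 3 mm above the shelf edge when shut. 0 rad = shut (leaning face); grows as the lower edge swings inwards, away from the front (it opens inwards only); 0.26 = plumb, stop at 1.2. A spring shuts it: about 3 N at the lower edge starts it, 4.5 N holds it at 0.3 rad.
- parcel: Closed cardboard parcel with yellow tape round its middle, 42 mm (its x) by 70 mm (its y) by 32 mm high, 0.1 to 0.22 kg, lying flat on the loading shelf, its long side roughly along the shelf edge. Origin: centre of its underside. It tips off the edge into the bin by itself once its middle is some millimetres past the shelf edge.
- jar: Whitish see-through sweet jar with a red lid, diameter 84 mm, 130 mm high, standing on the counter beside the drop box. Origin: centre of its underside.
- sauce: Brown glass sauce bottle with a green cap, diameter 62 mm, 190 mm high, standing on the counter beside the drop box. Origin: centre of its underside.
- tape: Roll of yellow packing tape lying flat on the counter beside the drop box, outer diameter 100 mm, 48 mm high. Origin: centre of its underside.
Things that resemble listed ones, but are neither listed nor needed, are in the scene too. What is meant by the parcel is not red, and is the larger of those in its own colour.

How it is judged:
On the way, in this order (a step that is already met when the one before it is completed fails the run):
1. a finger holds the flap open while a finger pushes the parcel, still on the shelf (value of joint flap above 0.12 rad and contact force between the fingers and flap above 0.3 N and contact force between the fingers and parcel above 0.1 N and z of parcel in the frame of dropbox above 0.09 m and x of parcel in the frame of dropbox below -0.02 m), for 0.1 s.
2. the parcel has dropped into the bin (z of parcel in the frame of dropbox below 0.075 m and x of parcel in the frame of dropbox between -0.03 and 0.15 m), for 0.1 s.
At the end, for the whole second after the job is handed in: The parcel lies at rest inside the bin of the drop box, below the shelf (its underside's centre lower than 75 mm), and the flap is shut (under 0.05 rad) (all of step 2 and z of parcel in the frame of dropbox above 0 m and y of parcel in the frame of dropbox between -0.19 and 0.19 m and value of joint flap below 0.05 rad and linear speed of parcel below 0.03 m/s); the robot touches nothing.
It fails at once if the parcel was lifted off the shelf (by more than 15 mm) (z of parcel in the frame of dropbox above 0.115 m).
It fails at once if the parcel was pinched or shoved hard (over 15 N) (contact force between the fingers and parcel above 15 N).
It fails at once if the parcel was used to push the flap (over 2.5 N between them) (contact force between parcel and flap above 2.5 N).
It fails at once if the jar, the bottle or the tape roll was disturbed (moved over 20 mm) (distance of any of jar, sauce, tape from where it was at the start of the episode above 0.02 m).
It also fails if it takes over 32 s, if anything falls off the work surface, if the arm or the gripper's body presses on something with over 40 N, if the wrist force passes 120 N, or if a joint passes its speed limit or range.

## Robot

A 6-joint arm with a two-finger parallel gripper is mounted at the origin on the work surface. World frame = base frame: x ahead of the robot, y to its left, z up, the work surface at z = 0. Lengths are in m, angles in rad, forces in N, time in s.
With the tool pointing down it reaches from about 0.225 to 0.875 m from the base axis. Payload 3.4 kg.
Tool frame: the origin (TCP) lies at the very end of the fingers, on their centre line; the grasp point (between the pads) lies 19 mm behind it; z points along the fingers, y is the line along which they close (so a half turn about z gives the same grasp; the last joint's range is limited). The gripper opens to 85 mm and grips with 20 to 120 N. Pads are 22 mm wide; open, the fingers measure 114 mm over their backs; the gripper's body (76 mm by 85 mm) begins 54 mm behind the grasp point. The pads swing forward as they close: fully open they stand 13 mm farther back than shut.
Start: joints at [0.985, 0.276, 1.505, -0, 1.361, -0.121], TCP at [0.258, 0.514, 0.231] pointing down, gripper open.
Joint ranges: [-2.89, 2.89], [-0.75, 2.08], [0.22, 2.7], [-1.18, 4.32], [0.11, 2.71], [-2.7, 2.7]. Speed limits (rad/s): [2.57, 2.57, 3.14, 3.14, 3.14, 3.14].

## Interface

Orientations are given as a unit quaternion [w, x, y, z].
In Python, from rig import get_state, optics, sign_off gives the robot as it stands.
- The arm moves only by the tool send_rows, never from a script. Its argument "increments" is a list of rows, each an object with "gripper": the gripper's target within -1 to 1 (shut at 1, half-way at 0, fully open at -1); "linear": the shift along the world's x, y, z in m, a list of three; "delta_rot": the turn, a rotation vector about the world's x, y, z in rad, a list of three. In form: [{"gripper": gripper, "linear": [dx, dy, dz], "delta_rot": [rx, ry, rz]}, ...]. A call has 1 to 8 rows; each row is the pose to reach, as a shift and turn from the pose commanded when the call began; what a row does not reach only later rows make up. A row lasts 1/10 s, in which the tool goes at most 50 mm and 8.59 degrees, less where a joint would pass 70% of its speed; a pose out of reach is approached as far as the arm can. A call with a gripper value outside its range is refused whole. The fingers move at their own pace and stop on an object; "newtons" is the grip in N (left out, the last holds). Time passes only in rows, so rows that repeat a pose let the fingers close. It gives the time, the measured TCP pose, the force, the opening and the grip force at its end, in the units of the state.
- get_state(): the state, without advancing time (a new reading comes with each control period).
- optics.get_image(name): name is "scene" or "top" or "wrist"; returns a dict with "pixels" (400x640x3 uint8, blue, green, red), "K" (3x3 intrinsics, pixels), "rvec" (rotation vector, rad) and "tvec" (3), from world to camera coordinates, as OpenCV has them; the wrist camera has in their place "T_tool_cam" (4x4, takes a point from camera to tool coordinates, whose origin is the TCP and whose axes are the flange's). Camera axes: x right, y down, z forward; pixel columns grow to the right and rows downward; lengths in m; the calibration is good to about 2 mm. A picture is of the moment at which its call begins: read the wrist's pose just before it. There is no depth.
- sign_off(): hands the job in; it is judged then, once.
The state is a dict: "clock": time; "qpos": joint angles; "qd": joint speeds; "effort": joint torques, N m; "position": TCP position; "ee_rot": TCP orientation; "contact_force": force on the tool from outside, world axes, zero at the start; "moment": the same for the moment, N m; "width": finger opening in m; "gripper_force": force on a finger pad.
Only numpy, scipy, OpenCV 4.12 (cv2) and the standard library are available. Lean on these libraries where they do the work, as an engineer would, in place of code of your own. Each camera call takes 0.05 s, during which the arm holds its last target. There are 200 camera calls.

## Working session

There is one attempt and no reset: what is moved stays moved. The work goes in short steps, Python scripts to look and compute and a tool call to move; the robot and the scene stay as the last step left them, time stands still between calls to the robot, and variables do not carry over. Pictures are saved under pics/ and viewed, at most 10 in all, crops included, and the job is handed in when it is done.

Besides the shell and the picture viewer there is one more tool, called after "Call:" by a JSON object that holds its "method" and its "body". send_rows: Moves the arm, as the interface text tells. Its arguments: {"type":"object","properties":{"increments":{"type":"array"},"newtons":{"type":"number"}},"required":["increments"]}

```bash
mkdir -p pics; python3 - <<'E'
from rig import get_state, optics
import cv2,pickle
s=get_state();print(s)
d={}
for n in("scene","top"):
    d[n]=optics.get_image(n);cv2.imwrite(f"pics/{n}0.png",d[n]["pixels"]);print(n,d[n]["K"],d[n]["rvec"],d[n]["tvec"])
pickle.dump(d,open("im0.pkl","wb"))
E
```

```text
{'clock': 0.0, 'qpos': array([ 9.84977708e-01,  2.76578666e-01,  1.50614160e+00,  2.06481458e-05,
        1.36067845e+00, -1.21010334e-01]), 'qd': array([ 0.00083946, -0.00106666,  0.00056481, -0.00087162,  0.00031622,
       -0.00031791]), 'effort': array([-1.41139975e-03, -4.16771328e+01, -2.45802712e+01,  1.08637923e-04,
        1.06475534e-02,  1.21810018e-05]), 'position': array([0.2574552 , 0.51355367, 0.23044564]), 'ee_rot': array([-3.22013035e-04,  2.30319706e-01,  9.73114596e-01, -8.43726263e-04]), 'contact_force': array([-0.55226086,  0.25635485,  0.30040231]), 'moment': array([ 0.00343018, -0.0422245 ,  0.01176211]), 'gripper_force': 0.0, 'width': 0.08551761814532517}
scene [[410.04190838   0.         310.2374923 ]
 [  0.         410.04190838 195.68960989]
 [  0.           0.           1.        ]] [ 2.40110511 -1.56362039  0.26545829] [-0.18487645  0.52286199  1.19605047]
top [[417.10826689   0.         317.8451823 ]
 [  0.         417.10826689 198.79243446]
 [  0.           0.           1.        ]] [ 2.11026734 -2.1721665   0.18484938] [0.04860651 0.54825835 1.0177097 ]
```

View pics/scene0.png

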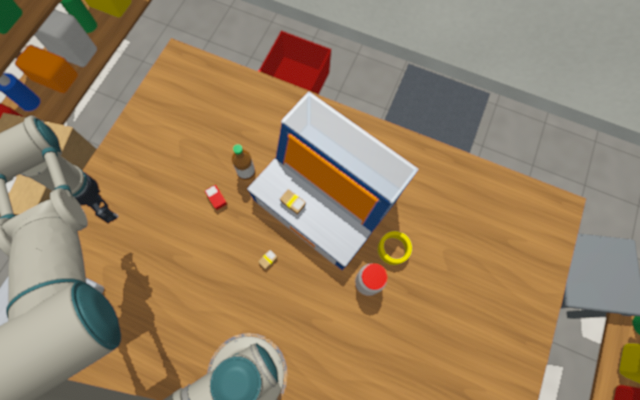

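View pics/top0.png

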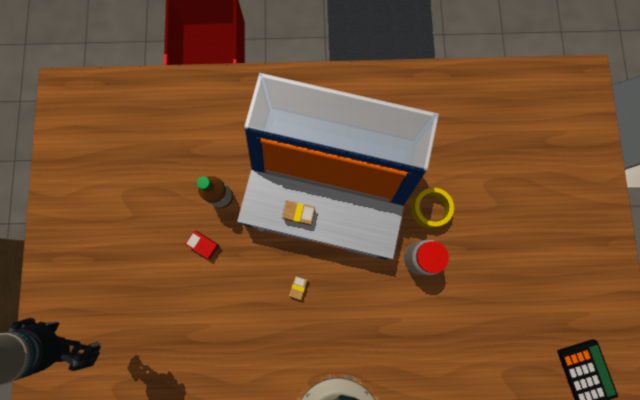

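Candidates for the parcel in the top image are the red parcel (202,244), the small cardboard one on the counter (299,288), and the larger cardboard one with yellow tape on the shelf (299,213). By the description it is the one on the shelf. I'll check it in a close crop.

```bash
python3 - <<'E'
import cv2,pickle
d=pickle.load(open("im0.pkl","rb"))
p=d["top"]["pixels"][120:270,225:425]
cv2.imwrite("pics/crop1.png",cv2.resize(p,None,fx=4,fy=4,interpolation=cv2.INTER_CUBIC))
E
```

```text
(no output)
```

View pics/crop1.png

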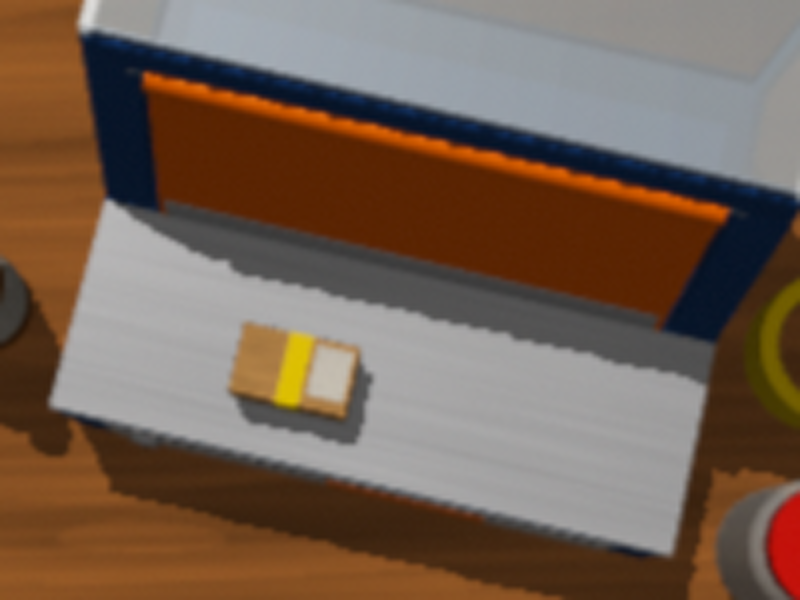

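The crop shows the larger cardboard parcel with the yellow band and a white label, which confirms the choice. Its top face is at crop px (245,322), (360,347), (347,417), (230,392). The shelf corners are (107,200), (50,405), (672,555), (715,340).

```bash
cat >h.py <<'E'
import numpy as np,cv2,pickle
from scipy.optimize import least_squares
def proj(P,c): return cv2.projectPoints(np.array(P,float),c["rvec"],c["tvec"],c["K"],None)[0].reshape(-1,2)
def T(p,P,z=0): # pose x,y,yaw
    c,s=np.cos(p[2]),np.sin(p[2]);P=np.array(P,float)
    return np.c_[p[0]+c*P[:,0]-s*P[:,1],p[1]+s*P[:,0]+c*P[:,1],P[:,2]+z]
def fit(P,uv,c,p0,z=0):
    return least_squares(lambda p:(proj(T(p,P,z),c)-uv).ravel(),p0)
E
python3 - <<'E'
from h import *
from scipy.spatial.transform import Rotation as R
d=pickle.load(open("im0.pkl","rb"));c=d["top"]
o=np.array([225,120])
cc=lambda a:np.array(a)/4+o
uv=cc([[107,200],[50,405],[672,555],[715,340],[158,210],[662,328]])
P=[[-.02,.19,.1],[-.15,.19,.1],[-.15,-.19,.1],[-.02,-.19,.1],[-.02,.16,.1],[-.02,-.16,.1]]
r=fit(P,uv,c,[.6,0,0]);b=r.x;print("box",b,r.fun.reshape(-1,2).round(1).tolist())
uv=cc([[245,322],[360,347],[347,417],[230,392]])
r=fit([[.021,.035,.132],[.021,-.035,.132],[-.021,-.035,.132],[-.021,.035,.132]],uv,c,[.5,0,0]);p=r.x;print("parcel",p,r.fun.reshape(-1,2).round(1).tolist())
cb,sb=np.cos(b[2]),np.sin(b[2]);dx=p[:2]-b[:2];print("in box",cb*dx[0]+sb*dx[1],-sb*dx[0]+cb*dx[1],p[2]-b[2])
c2=d["scene"];print("scene corners",proj(T(b,P),c2).round(1).tolist(),"parcel",proj(T(p,[[0,0,.132]]),c2))
print(-cv2.Rodrigues(c["rvec"])[0].T@c["tvec"],"cam top")
from rig import optics
w=optics.get_image("wrist");print(w["T_tool_cam"],w["K"])
E
```

```text
box [ 0.58707888  0.0046642  -0.26194802] [[-0.4, -0.4], [-0.1, 0.0], [0.2, -0.4], [0.3, 0.3], [-1.3, -0.1], [1.4, 0.5]]
parcel [ 0.50451924  0.07879528 -0.23585586] [[-0.2, 0.0], [0.5, -0.1], [0.0, 0.0], [-0.3, 0.1]]
in box -0.0989404967528776 0.05022241506723124 0.026092164072672203
scene corners [[275.0, 158.6], [247.8, 188.5], [345.3, 265.6], [371.5, 231.8], [282.2, 164.1], [363.4, 225.7]] parcel [[292.73706252 200.14772758]]
[0.37809557 0.04586372 1.0925306 ] cam top
[[-1.41613317e-03 -9.59552574e-01 -2.81525935e-01  7.12366419e-02]
 [ 9.99998757e-01 -1.55404310e-03  2.66599397e-04 -1.28688544e-03]
 [-6.93319573e-04 -2.81525208e-01  9.59553582e-01 -1.43739693e-01]
 [ 0.00000000e+00  0.00000000e+00  0.00000000e+00  1.00000000e+00]] [[330.79020876   0.         322.0161575 ]
 [  0.         330.79020876 201.1816572 ]
 [  0.           0.           1.        ]]
```

```bash
cat >>h.py <<'E'
from scipy.spatial.transform import Rotation as R
from rig import get_state
B=np.array([.5871,.0047,-.262])
Rb=R.from_euler("z",B[2])
def st(target=None,al=30):
    s=get_state();a=np.radians(al)
    u=Rb.apply([np.cos(a),0,np.sin(a)]);tz=Rb.apply([np.sin(a),0,-np.cos(a)])
    Rt=R.from_matrix(np.c_[np.cross(u,tz),u,tz]);q=s["ee_rot"];Rc=R.from_quat([*q[1:],q[0]])
    pb=Rb.inv().apply(s["position"]-[B[0],B[1],0])
    print("t",s["clock"],"pos",s["position"].round(4),"box",pb.round(4),"F",Rb.inv().apply(s["contact_force"]).round(2),"w",s["width"],"q",s["qpos"].round(2))
    print("drot",(Rt*Rc.inv()).as_rotvec().round(4))
    if target is not None: print("lin",(T(B,[target])[0]-s["position"]).round(4))
E
python3 -c "
from h import *
st([-.09,.050,.25])
print(Rb.apply([1,0,0]))
d=pickle.load(open('im0.pkl','rb'))"
```

```text
t 0.15 pos [0.2575 0.5137 0.2306] box [-0.4501  0.4062  0.2306] F [ 0.24  0.2  -0.07] w 0.08536699679017641 q [ 0.98  0.28  1.51 -0.    1.36 -0.12]
drot [ 0.2322 -0.5177 -1.3344]
lin [ 0.2556 -0.4374  0.0194]
[ 0.96587388 -0.25901282  0.        ]
```

Call:
{"method": "send_rows", "body": {"increments": [{"gripper": -1,"linear": [0,0,0.05],"delta_rot": [0.02,-0.05,-0.13]},{"gripper": -1,"linear": [0.02,-0.04,0.09],"delta_rot": [0.046,-0.104,-0.267]},{"gripper": -1,"linear": [0.04,-0.07,0.1],"delta_rot": [0.07,-0.155,-0.4]},{"gripper": -1,"linear": [0.06,-0.11,0.1],"delta_rot": [0.093,-0.207,-0.534]},{"gripper": -1,"linear": [0.085,-0.145,0.1],"delta_rot": [0.116,-0.259,-0.667]},{"gripper": -1,"linear": [0.105,-0.18,0.1],"delta_rot": [0.139,-0.31,-0.8]},{"gripper": -1,"linear": [0.13,-0.22,0.1],"delta_rot": [0.162,-0.362,-0.934]},{"gripper": -1,"linear": [0.15,-0.255,0.1],"delta_rot": [0.186,-0.414,-1.067]}]}}

```text
clock: 0.95
position: [0.4081, 0.2569, 0.3313]
ee_rot: [0.171, 0.685, 0.696, 0.131]
contact_force: [1.2, 0.3, 0.7]
width: 0.0853
gripper_force: 0.0
```

```bash
python3 -c "
from h import *
st([-.09,.050,.25])"
```

```text
t 0.95 pos [0.4081 0.2569 0.3313] box [-0.2382  0.1973  0.3313] F [1.04 0.56 0.71] w 0.08531520536631339 q [ 0.64 -0.07  1.74 -0.32  1.16  0.7 ]
drot [ 0.046  -0.0998 -0.2618]
lin [ 0.105  -0.1806 -0.0813]
```

Call:
{"method": "send_rows", "body": {"increments": [{"gripper": -1,"linear": [0.03,-0.045,0],"delta_rot": [0.023,-0.05,-0.13]},{"gripper": -1,"linear": [0.05,-0.09,0],"delta_rot": [0.046,-0.0998,-0.2618]},{"gripper": -1,"linear": [0.08,-0.135,-0.02],"delta_rot": [0.046,-0.0998,-0.2618]},{"gripper": -1,"linear": [0.105,-0.1806,-0.05],"delta_rot": [0.046,-0.0998,-0.2618]},{"gripper": -1,"linear": [0.105,-0.1806,-0.0813],"delta_rot": [0.046,-0.0998,-0.2618]},{"gripper": -1,"linear": [0.105,-0.1806,-0.0813],"delta_rot": [0.046,-0.0998,-0.2618]},{"gripper": -1,"linear": [0.105,-0.1806,-0.0813],"delta_rot": [0.046,-0.0998,-0.2618]}]}}

```text
clock: 1.65
position: [0.5125, 0.078, 0.2494]
ee_rot: [0.204, 0.765, 0.59, 0.156]
contact_force: [0.4, 1.1, 1.0]
width: 0.0856
gripper_force: 0.0
```

```bash
python3 -c "
from h import *
from rig import optics
st([-.09,.050,.17])
w=optics.get_image('wrist')['pixels'];cv2.imwrite('pics/w1.png',w)"
```

```text
t 1.65 pos [0.5125 0.078  0.2494] box [-0.0911  0.0515  0.2494] F [0.14 1.16 1.04] w 0.08560801782139658 q [ 0.16 -0.04  1.95 -0.3   0.76  0.58]
drot [ 0.0006 -0.0038 -0.0043]
lin [ 0.0006 -0.0017 -0.0794]
```

View pics/w1.png

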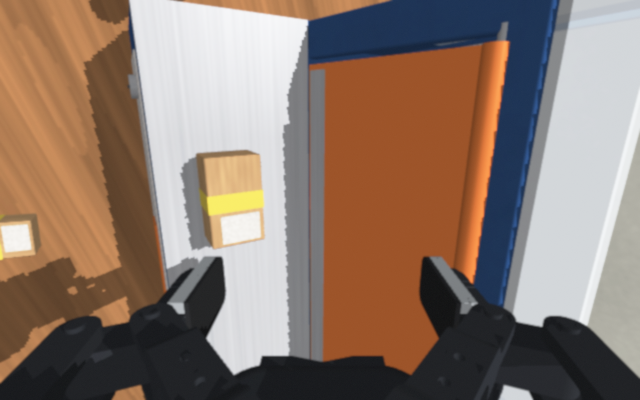

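The wrist view shows the parcel at (232,200), with the pusher finger tip at about (205,258) on its front side and the flap finger at (440,258). I'll check both against the predicted positions.

```bash
python3 -c "
from h import *
from rig import optics
s=get_state();w=optics.get_image('wrist');M=w['T_tool_cam'];K=w['K']
q=s['ee_rot'];Rc=R.from_quat([*q[1:],q[0]])
def pt(t):
    c=np.linalg.inv(M)@np.r_[t,1];v=K@c[:3];return (v[:2]/v[2]).round(0).tolist()
for e in(0,6,13): print(e,[pt([sx*.011,sy*y,-e/1e3]) for sx in(1,-1) for sy in(-1,1) for y in (.0425,.057)])
P=T([.5045,.0788,-.236],[[.021,.035,.132],[.021,-.035,.132],[-.021,-.035,.132],[-.021,.035,.132],[-.021,-.035,.1],[-.021,.035,.1]])
print([pt(Rc.inv().apply(p-s['position'])) for p in P])
print('shelf',[pt(Rc.inv().apply(p-s['position'])) for p in T(B,[[-.15,.19,.1],[-.02,.19,.1]])])
"
```

```text
0 [[230.0, 236.0], [199.0, 236.0], [412.0, 236.0], [443.0, 236.0], [233.0, 279.0], [204.0, 279.0], [409.0, 278.0], [438.0, 278.0]]
6 [[226.0, 242.0], [194.0, 242.0], [415.0, 241.0], [448.0, 241.0], [230.0, 285.0], [199.0, 285.0], [412.0, 285.0], [443.0, 285.0]]
13 [[222.0, 248.0], [188.0, 248.0], [420.0, 248.0], [454.0, 248.0], [226.0, 293.0], [194.0, 293.0], [416.0, 293.0], [448.0, 293.0]]
[[256.0, 155.0], [263.0, 239.0], [211.0, 251.0], [199.0, 161.0], [202.0, 237.0], [191.0, 155.0]]
shelf [[127.0, -3.0], [304.0, 22.0]]
```

Call:
{"method": "send_rows", "body": {"increments": [{"gripper": -1,"linear": [0.004,-0.0026,-0.03],"delta_rot": [0,-0.004,-0.004]},{"gripper": -1,"linear": [0.004,-0.0026,-0.065],"delta_rot": [0,-0.004,-0.004]},{"gripper": -1,"linear": [0.004,-0.0026,-0.095],"delta_rot": [0,-0.004,-0.004]},{"gripper": -1,"linear": [0.004,-0.0026,-0.11],"delta_rot": [0,-0.004,-0.004]},{"gripper": -1,"linear": [0.004,-0.0026,-0.12],"delta_rot": [0,-0.004,-0.004]},{"gripper": -1,"linear": [0.004,-0.0026,-0.122],"delta_rot": [0,-0.004,-0.004]},{"gripper": -1,"linear": [0.004,-0.0026,-0.122],"delta_rot": [0,-0.004,-0.004]}]}}

```text
clock: 2.45
position: [0.5179, 0.0771, 0.1295]
ee_rot: [0.207, 0.765, 0.589, 0.16]
contact_force: [-0.3, -0.5, 0.4]
width: 0.0856
gripper_force: 0.0
```

```bash
python3 -c "
from h import *
from rig import optics
st([-.087,.050,.121])
w=optics.get_image('wrist')['pixels'];t=optics.get_image('top')['pixels'][140:260,225:385]
a=np.hstack([cv2.resize(w[100:,100:500],(400,300)),cv2.resize(t,(400,300),interpolation=2)])
cv2.imwrite('pics/w2.png',a)"
```

```text
t 2.45 pos [0.5179 0.0771 0.1295] box [-0.0856  0.052   0.1295] F [-0.18 -0.55  0.37] w 0.0856259725716934 q [ 0.16  0.12  2.16 -0.51  0.43  0.83]
drot [ 0.0004  0.0045 -0.0037]
lin [-0.0019 -0.0015 -0.0085]
```

View pics/w2.png

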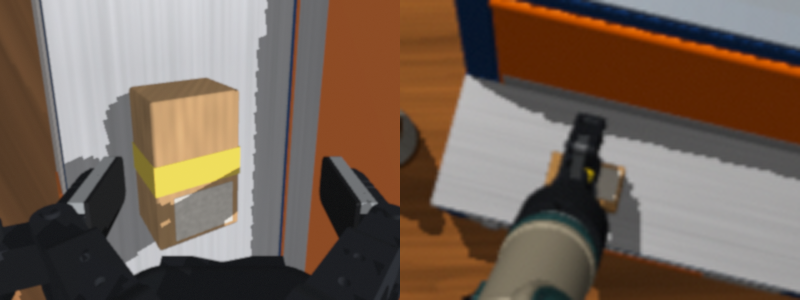

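Call:
{"method": "send_rows", "body": {"increments": [{"gripper": -1,"linear": [-0.001,-0.002,-0.003],"delta_rot": [0,0.0045,-0.004]},{"gripper": -1,"linear": [-0.001,-0.002,-0.006],"delta_rot": [0,0.0045,-0.004]},{"gripper": -1,"linear": [0.0019,-0.0028,-0.006],"delta_rot": [0,0.0045,-0.004]},{"gripper": -1,"linear": [0.0048,-0.0036,-0.006],"delta_rot": [0,0.0045,-0.004]},{"gripper": -1,"linear": [0.0077,-0.0043,-0.006],"delta_rot": [0,0.0045,-0.004]},{"gripper": -1,"linear": [0.0106,-0.0051,-0.006],"delta_rot": [0,0.0045,-0.004]},{"gripper": -1,"linear": [0.0135,-0.0059,-0.006],"delta_rot": [0,0.0045,-0.004]},{"gripper": -1,"linear": [0.0164,-0.0067,-0.006],"delta_rot": [0,0.0045,-0.004]}]}}

```text
clock: 3.35
position: [0.5332, 0.069, 0.1219]
ee_rot: [0.205, 0.767, 0.587, 0.156]
contact_force: [-0.8, 0.7, 0.8]
width: 0.0857
gripper_force: 0.5
```

```bash
python3 -c "
from h import *
from rig import optics
st([.007,.050,.123])
w=optics.get_image('wrist')['pixels']
cv2.imwrite('pics/w3.png',w[100:,100:500])"
```

```text
t 3.35 pos [0.5332 0.069  0.1219] box [-0.0687  0.0481  0.1219] F [-0.94  0.48  0.81] w 0.08573937260281668 q [ 0.13  0.15  2.14 -0.5   0.42  0.81]
drot [ 0.0007 -0.0031  0.0026]
lin [ 0.0736 -0.0178  0.0011]
```

View pics/w3.png

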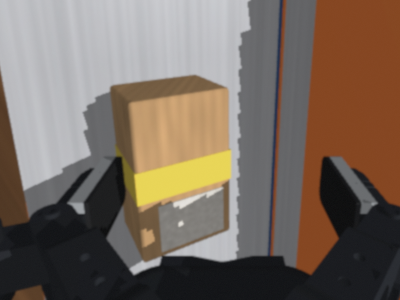

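The pusher touches the parcel's rear face near the yellow band (crop px 120,175), and the parcel is still square. I'll keep pushing.

Call:
{"method": "send_rows", "body": {"increments": [{"gripper": -1,"linear": [0.005,-0.0005,0.001],"delta_rot": [0,-0.003,0.002]},{"gripper": -1,"linear": [0.01,-0.0018,0.001],"delta_rot": [0,-0.003,0.002]},{"gripper": -1,"linear": [0.015,-0.003,0.001],"delta_rot": [0,-0.003,0.002]},{"gripper": -1,"linear": [0.02,-0.0043,0.001],"delta_rot": [0,-0.003,0.002]},{"gripper": -1,"linear": [0.025,-0.0056,0.001],"delta_rot": [0,-0.003,0.002]},{"gripper": -1,"linear": [0.03,-0.007,0.001],"delta_rot": [0,-0.003,0.002]}]}}

```text
clock: 4.0
position: [0.5621, 0.0622, 0.1221]
ee_rot: [0.205, 0.767, 0.588, 0.156]
contact_force: [-5.2, 5.2, -0.1]
width: 0.0851
gripper_force: 3.3
```

```bash
python3 -c "
from h import *
from rig import optics
st([.007,.050,.123])
w=optics.get_image('wrist')['pixels']
cv2.imwrite('pics/w4.png',w[100:,100:500])"
```

```text
t 4.0 pos [0.5621 0.0622 0.1221] box [-0.039   0.0491  0.1221] F [-6.41  3.69 -0.11] w 0.08511811973864744 q [ 0.1   0.18  2.09 -0.46  0.42  0.74]
drot [ 0.0004 -0.0025  0.0007]
lin [ 0.0447 -0.011   0.0009]
```

View pics/w4.png

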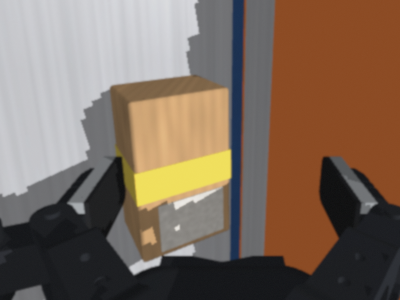

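The flap finger is on the flap and the parcel has stayed square on the pusher (crop px 172,170). I'll continue to the edge.

Call:
{"method": "send_rows", "body": {"increments": [{"gripper": -1,"linear": [0.004,-0.001,0.001],"delta_rot": [0,-0.002,0]},{"gripper": -1,"linear": [0.008,-0.002,0.001],"delta_rot": [0,-0.002,0]},{"gripper": -1,"linear": [0.012,-0.003,0.001],"delta_rot": [0,-0.002,0]},{"gripper": -1,"linear": [0.016,-0.004,0.001],"delta_rot": [0,-0.002,0]},{"gripper": -1,"linear": [0.02,-0.005,0.001],"delta_rot": [0,-0.002,0]},{"gripper": -1,"linear": [0.024,-0.006,0.001],"delta_rot": [0,-0.002,0]},{"gripper": -1,"linear": [0.028,-0.007,0.001],"delta_rot": [0,-0.002,0]}]}}

```text
clock: 4.75
position: [0.5865, 0.055, 0.1203]
ee_rot: [0.203, 0.767, 0.588, 0.154]
contact_force: [-13.0, 6.4, -0.3]
width: 0.0855
gripper_force: 2.8
```

```bash
python3 -c "
from h import *
from rig import optics
st([.007,.050,.123])
w=optics.get_image('wrist')['pixels'][100:,100:500];t=optics.get_image('top')['pixels'][100:220,225:385]
cv2.imwrite('pics/w5.png',np.hstack([w,cv2.resize(t,(400,300),interpolation=2)]))"
```

```text
t 4.75 pos [0.5865 0.055  0.1203] box [-0.0136  0.0484  0.1203] F [-14.21   2.77  -0.29] w 0.08547896058336095 q [ 0.08  0.21  2.05 -0.42  0.42  0.69]
drot [ 0.0011 -0.0083  0.0018]
lin [ 0.0203 -0.0038  0.0027]
```

View pics/w5.png

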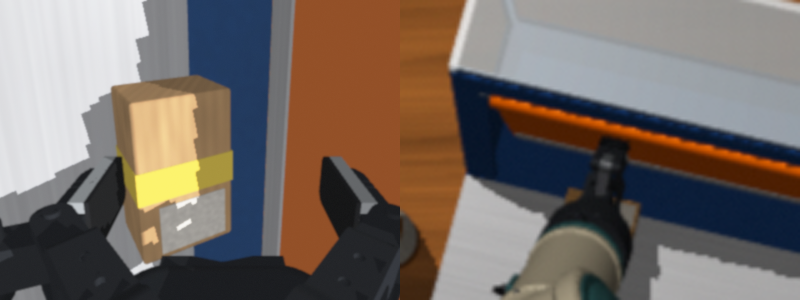

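The flap is well open, with a gap ahead of the parcel (wrist crop: parcel front edge at u=230, flap edge at u=280). I'll push it over the edge.

Call:
{"method": "send_rows", "body": {"increments": [{"gripper": -1,"linear": [0.006,-0.0013,0.002],"delta_rot": [0,-0.006,0]},{"gripper": -1,"linear": [0.01,-0.0024,0.002],"delta_rot": [0,-0.006,0]},{"gripper": -1,"linear": [0.014,-0.0034,0.002],"delta_rot": [0,-0.006,0]},{"gripper": -1,"linear": [0.018,-0.0044,0.002],"delta_rot": [0,-0.006,0]},{"gripper": -1,"linear": [0.022,-0.0054,0.003],"delta_rot": [0,-0.006,0]},{"gripper": -1,"linear": [0.025,-0.006,0.003],"delta_rot": [0,-0.006,0]},{"gripper": -1,"linear": [0.025,-0.006,0.003],"delta_rot": [0,-0.006,0]},{"gripper": -1,"linear": [0.025,-0.006,0.003],"delta_rot": [0,-0.006,0]}]}}

```text
clock: 5.65
position: [0.6038, 0.0486, 0.1175]
ee_rot: [0.201, 0.769, 0.588, 0.149]
contact_force: [-18.8, 7.1, -9.1]
width: 0.0858
gripper_force: 0.0
```

```bash
python3 -c "
from h import *
from rig import optics
st([.007,.050,.123])
w=optics.get_image('wrist')['pixels'][100:,100:500];t=optics.get_image('top')['pixels'][100:220,225:385]
cv2.imwrite('pics/w6.png',np.hstack([w,cv2.resize(t,(400,300),interpolation=2)]))"
```

```text
t 5.65 pos [0.6038 0.0486 0.1175] box [0.0048 0.0467 0.1175] F [-19.98   1.96  -9.12] w 0.08580689226351 q [ 0.06  0.24  2.01 -0.39  0.44  0.65]
drot [ 0.0019 -0.0186  0.0045]
lin [0.003  0.0026 0.0055]
```

View pics/w6.png

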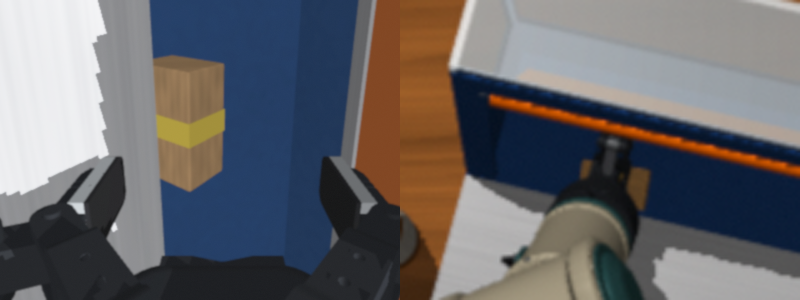

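The parcel has dropped off the edge and is in the bin (crop px 190,120). I'll withdraw back, then up.

Call:
{"method": "send_rows", "body": {"increments": [{"gripper": -1,"linear": [-0.012,0.003,0.003],"delta_rot": [0,0,0]},{"gripper": -1,"linear": [-0.024,0.006,0.003],"delta_rot": [0,0,0]},{"gripper": -1,"linear": [-0.036,0.009,0.003],"delta_rot": [0,0,0]},{"gripper": -1,"linear": [-0.048,0.012,0.003],"delta_rot": [0,0,0]},{"gripper": -1,"linear": [-0.062,0.016,0.005],"delta_rot": [0,0,0]},{"gripper": -1,"linear": [-0.08,0.021,0.015],"delta_rot": [0,0,0]},{"gripper": -1,"linear": [-0.1,0.026,0.045],"delta_rot": [0,0,0]},{"gripper": -1,"linear": [-0.12,0.03,0.085],"delta_rot": [0,0,0]}]}}

```text
clock: 6.55
position: [0.4948, 0.0793, 0.2114]
ee_rot: [0.207, 0.766, 0.588, 0.159]
contact_force: [1.3, 0.3, 1.0]
width: 0.0856
gripper_force: 0.0
```

Call:
{"method": "send_rows", "body": {"increments": [{"gripper": -1,"linear": [-0.03,0.01,0.03],"delta_rot": [0,0,0]},{"gripper": -1,"linear": [-0.06,0.015,0.06],"delta_rot": [0,0,0]},{"gripper": -1,"linear": [-0.09,0.02,0.08],"delta_rot": [0,0,0]},{"gripper": -1,"linear": [-0.12,0.03,0.1],"delta_rot": [0,0,0]},{"gripper": -1,"linear": [-0.12,0.03,0.1],"delta_rot": [0,0,0]},{"gripper": -1,"linear": [-0.12,0.03,0.1],"delta_rot": [0,0,0]},{"gripper": -1,"linear": [-0.12,0.03,0.1],"delta_rot": [0,0,0]}]}}

```text
clock: 7.25
position: [0.3766, 0.1091, 0.3117]
ee_rot: [0.208, 0.766, 0.587, 0.16]
contact_force: [-0.4, -0.2, 0.5]
width: 0.0856
gripper_force: 0.0
```

```bash
python3 -c "
from h import *
from rig import optics
st()
t=optics.get_image('top')['pixels'][60:280,180:470]
cv2.imwrite('pics/w7.png',cv2.resize(t,None,fx=2.6,fy=2.6,interpolation=2))"
```

```text
t 7.25 pos [0.3766 0.1091 0.3117] box [-0.2303  0.0463  0.3117] F [-0.35 -0.34  0.47] w 0.08560410683049391 q [ 0.39 -0.27  1.98 -0.37  1.02  0.78]
drot [0.0008 0.0082 0.0003]
```

View pics/w7.png

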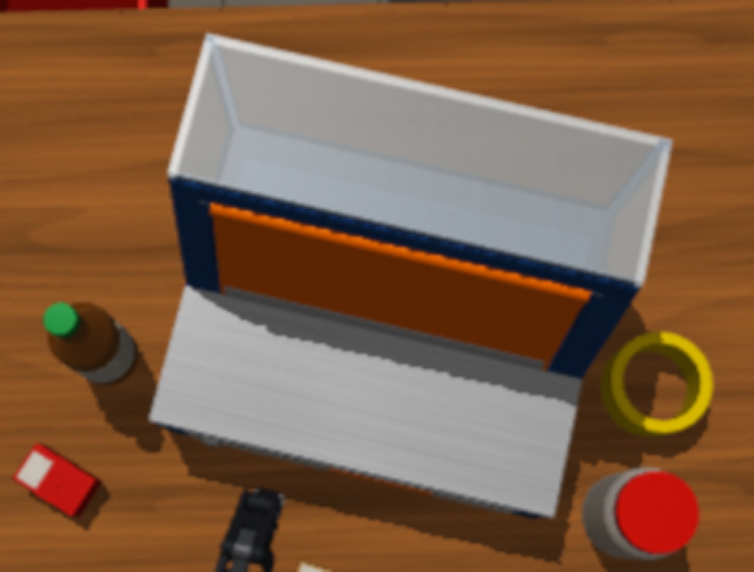

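The shelf is empty, the flap is shut (crop px 400,285), the jar, bottle and tape roll haven't moved, and the arm is clear. I'm handing it in.

```bash
python3 -c "
from rig import sign_off
print(sign_off())"
```

```text
the job is handed in; nothing more can be done
None
```

The parcel was pushed off the shelf edge into the bin, the flap is shut, the jar, bottle and tape roll look undisturbed, and the job is handed in; no verdict came back.

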